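# Energise the coil test station and hold the field tester on the marked coil

## Task

Switch the coil test station on by turning its red rotary handle fully clockwise to the green mark. Only then draw the orange magnetic-field tester pen out of its stand and hold its sprung brass nose on the blue sticker (on one of the three coils), the pen square to that sloping face, pressed lightly so that the nose goes in about half of its 8 mm travel. Finish while holding the pen there, still and in the fingers, with the station left on and the other parts on the table left where they lie.

Things in the scene. Friction and masses are not known exactly. Their poses are not given: they have to be found in the camera images.
- station: Blue desk-like coil test station, fixed; 270 (y) x 190 (x) mm, 30 mm high in front and 99 mm behind. Origin: centre of its underside, on the table; x points away from the operator, z up. Its light grey panel slopes up at 20 degrees towards +x. Three black coils (33 x 91 mm, tops 31 mm above the panel) lie side by side on its left half, the switch is on its right.
- switch_handle (a joint): Angle of the red switch handle: 0 = off (bar points straight up the slope, to the white mark), 1.047 rad (60 degrees) = fully on, at the green mark; grows clockwise as seen looking at the panel. Axis square to the panel. Snap action: needs about 0.1 N m, springs back if let go before half-way (0.52), snaps on by itself beyond it.
- switch_grip (a point): Point on the switch's axis, inside the red bar of the handle, 29 mm above the panel. The bar is 54 mm long, 14 mm wide and 28 mm high (14 mm above and 14 mm below this point); at off it lies along the slope. x of this frame runs along the bar to its white-lined end and turns with it, z is square to the panel, outwards.
- dot_blue: Blue round sticker, 16 mm across, flat on the top of one of the three coils (which one changes). Origin: its centre on the coil's surface; z: square out of the sloping face (20 degrees from vertical, leaning towards the station's -x). The nose must rest here. Yellow and red stickers mark the other coils.
- pen_stand: Fixed black block with a grey top, 48 x 48 mm, 76 mm high, on a bolted foot 50 x 94 mm; the pen hangs upright in its 16 mm bore. Origin: centre of its underside; z up; the foot is long in y.
- pen: Tester pen, round, 126 mm long in all, 80 g. Origin: on its axis at the shoulder that rests on the stand's top; z runs up along the barrel. Barrel: 22 mm diameter, orange with black rings, from z = 0 to +62 mm (grip it here). Below the shoulder: black shaft 13 mm diameter to z = -50 mm, then the brass nose, 8 mm diameter, tip at z = -64 mm when free. Lift it 66 mm to clear the stand.
- pen_tip (a point): End of the pen's brass nose; moves with the nose.
- nose (a joint): How far the sprung nose is pushed into the pen: 0 = fully out, 0.008 m = bottomed. Spring: 0.7 N to start, then 0.35 N per mm (about 2.1 N half-way).
- bin_nut_0: Black ribbed nut, 41 mm, in the small red bin at the back; leave alone
- bin_nut_1: Second black nut in the red bin; leave alone
- insert_0: Turned steel insert, 24 mm, at the back edge, behind the station; leave alone
- insert_1: Second such insert; leave alone
- wrench: Flat steel wrench, 174 mm long, at the back of the table; leave alone
Not all that is in view belongs to the job. Leave any turquoise look-alike of the pen alone.

How it is judged:
By the outcome, as a careful person would: the job done as asked, in the order asked, and still so for the second after the job is handed in, while the arm keeps its last pose, push and grip.
It also fails if it takes over 51 s, if anything falls off the work surface, if the arm or the gripper's body presses on something with over 40 N, if the wrist force passes 120 N, or if a joint passes its speed limit or range.

## Robot

A 6-joint arm with a two-finger parallel gripper is mounted at the origin on the work surface; the furniture and walls round the work are solid. World frame = base frame: x ahead of the robot, y to its left, z up, the work surface at z = 0. Lengths are in mm, angles in degrees, forces in N, time in s.
With the tool pointing down it reaches from about 300 to 850 mm from the base axis. Payload 4.2 kg.
Tool frame: the origin (TCP) lies on the centre line of the jaws, within the pads' length; the fingertips stand 14 mm ahead of it and the grasp point (between the pads) lies 5 mm behind it (env.finger_overhang is the z of the fingertips in the tool frame, in mm); z points along the fingers, y is the line along which they close (so a half turn about z gives the same grasp; the last joint's range is limited). The gripper opens to 91 mm and grips with 3 to 60 N. Pads are 32 mm wide; open, the fingers measure 118 mm over their backs; the gripper's body (76 mm by 178 mm) begins 60 mm behind the grasp point.
Start: joints at [-77.865, 18.312, 89.639, -0, 72.044, -1.146], TCP at [132.096, -559.636, 227.976] pointing down, gripper open.
Joint ranges: [-177.97, 177.97], [-48.28, 115.42], [12.27, 149.76], [-77.06, 257.06], [2.81, 150.46], [-146.56, 146.56]. Speed limits (degrees/s): [147.25, 147.25, 180, 180, 180, 180].

## Interface

Orientations are given as [roll, pitch, yaw] about the fixed x, y, z axes, in that order (R = Rz(yaw) Ry(pitch) Rx(roll)).
In Python, from workcell import sensors, viewer, env gives the robot as it stands. The module is installed in compiled form; this text tells all that it offers.
- The arm moves only by the tool step_arm, never from a script. Its argument "plan" is one flat list of numbers, 6 for each row, row after row: the shift along the tool's x, y, z in cm, then the turn, a rotation vector about the tool's x, y, z in rad. In form: [x, y, z, wx, wy, wz, x, y, z, wx, wy, wz, ...]. A call has 1 to 5 rows; each row shifts and turns the commanded pose from where the row before left it, along the tool's axes as they then stand; what a row does not reach is not made up. A row lasts 1/12 s, in which the tool goes at most 41.7 mm and 7.16 degrees, less where a joint would pass 70% of its speed; a pose out of reach is approached as far as the arm can. A call is refused whole if a number of a shift passes 4.17 or a number of a turn 0.125, either way. A call with a gripper value outside its range is refused whole. "hand" is the finger opening in cm, from 0 to 9.12, set as the call begins (left out, the last holds). The fingers move at their own pace and stop on an object; "newtons" is the grip in N (left out, the last holds). Time passes only in rows, so rows that do not move let the fingers close. It gives the time, the measured TCP pose, the force, the opening and the grip force at its end, in the units of the state.
- sensors.state(): the state, without advancing time (a new reading comes with each control period).
- viewer.grab_frame(name): name is "side" or "top" or "wrist"; returns a dict with "img" (384x512x3 uint8, red, green, blue), "fx", "fy", "cx", "cy" (pixels), "k1" (the pictures are not rectified: a ray, as slopes to the right and down, at radius r is drawn at 1 + k1 r^2 times it, then the intrinsics apply), "position" and "attitude" of the camera in the world. Camera axes: x right, y down, z forward; pixel columns grow to the right and rows downward; lengths in mm; the calibration is good to about 2 mm. A picture is of the moment at which its call begins. There is no depth.
- env.job_done(): hands the job in; it is judged then, once.
Trained networks look in a picture, given as the dict that the camera call returned (one of the last four; its "shot" number tells which), for a name from the list of things; names that differ only in an ending like _2 or _b are one class to them, and where a whole thing is asked for, a point or a joint stands for the part that bears it (a point fixed in the world has none). Each returns a list of dicts, best first, with "score" (0 to 1); they miss things now and then, are a little off and sometimes report something else, mostly with a low value. They report only what shows in the picture. A call takes as long as a camera call. They do not tell look-alikes from the thing itself.
- viewer.boxes_of(name, picture): "location" ([column, row] in pixels, amid what is visible of it).
- viewer.pinpoint(name, picture): "location" ([column, row] in pixels: a listed point, or the origin of a listed thing).
The state is a dict: "time_s": time; "qpos": joint angles; "qvel": joint speeds; "effort": joint torques, N m; "ee_pos": TCP position; "ee_rot": TCP orientation; "force": force on the tool from outside, world axes, zero at the start; "torque": the same for the moment, N m; "gripper_width": finger opening in mm; "gripper_force": force on a finger pad.
Only numpy, scipy, OpenCV 4.12 (cv2) and the standard library are available. Lean on these libraries where they do the work, as an engineer would, in place of code of your own. Each camera call takes 0.05 s, during which the arm holds its last target. There are 200 camera calls.

## Working session

There is one attempt and no reset: what is moved stays moved. The work goes in short steps, Python scripts to look and compute and a tool call to move; the robot and the scene stay as the last step left them, time stands still between calls to the robot, and variables do not carry over. Pictures are saved under pics/ and viewed, at most 10 in all, crops included, and the job is handed in when it is done.

Besides the shell and the picture viewer there is one more tool, called after "Call:" by a JSON object that holds its "name" and its "arguments". step_arm: Moves the arm, as the interface text tells. Its arguments: {"type":"object","properties":{"plan":{"type":"array","items":{"type":"number"}},"hand":{"type":"number"},"newtons":{"type":"number"}},"required":["plan"]}

```bash
mkdir -p pics; cat > h.py <<'E'
import numpy as np, cv2
from scipy.spatial.transform import Rotation as R
from workcell import sensors, viewer, env
def Rm(a): 
    a=np.array(a,float)
    return a if a.shape==(3,3) else R.from_euler('xyz',a,degrees=True).as_matrix()
def ray(f,p):
    K=np.array([[f['fx'],0,f['cx']],[0,f['fy'],f['cy']],[0,0,1]])
    u=cv2.undistortPoints(np.array([[p]],float),K,np.array([f['k1'],0,0,0,0.]))[0,0]
    d=Rm(f['attitude'])@np.array([u[0],u[1],1]); return np.array(f['position'],float),d/np.linalg.norm(d)
def onz(f,p,z):
    o,d=ray(f,p); return o+d*(z-o[2])/d[2]
def tri(rs):
    A=sum(np.eye(3)-np.outer(d,d) for o,d in rs); b=sum((np.eye(3)-np.outer(d,d))@o for o,d in rs)
    x=np.linalg.solve(A,b); return x,[np.linalg.norm(np.cross(x-o,d)) for o,d in rs]
def save(f,n): cv2.imwrite('pics/'+n,f['img'][:,:,::-1])
E
python3 - <<'E'
from h import *
np.set_printoptions(precision=1,suppress=True)
F={n:viewer.grab_frame(n) for n in('side','top')}
cv2.imwrite('pics/a.png',cv2.resize(np.hstack([F['top']['img'],F['side']['img']])[:,:,::-1],(800,300)))
save(F['top'],'top.png')
for n,f in F.items(): print(n,f['position'],f['attitude'],f['fx'])
for name in ['station','switch_grip','dot_blue','pen_stand','pen','pen_tip']:
    D={n:viewer.pinpoint(name,f) for n,f in F.items()}
    for n in D: print(name,n,[(np.round(d['location'],1).tolist(),round(d['score'],2)) for d in D[n][:3]])
    for a in D['top'][:2]:
        for b in D['side'][:2]:
            x,e=tri([ray(F['top'],a['location']),ray(F['side'],b['location'])]); print('   ',x,e[0])
print(sensors.state())
E
```

```text
side [ 294.  -807.3  537.1] [-117.    -1.   -13.8] 435.5482091630526
top [ 326.5   69.5 1287.2] [-171.5   -1.4  -88.7] 498.84283577031334
station side [([239.6, 281.9], 0.64)]
station top [([324.2, 232.5], 0.74)]
    [ 428.4 -133.6   -7.8] 7.28576133606629
switch_grip side [([251.5, 268.5], 0.85)]
switch_grip top [([367.5, 229.0], 0.67), ([244.6, 151.0], 0.41)]
    [ 430.8 -224.9   90.7] 6.240974480050379
    [ 587.    86.7 -134.7] 74.22634124147174
dot_blue side [([220.2, 229.1], 0.58)]
dot_blue top [([310.0, 233.9], 0.5), ([339.5, 154.4], 0.28)]
    [408.8 -83.   87.3] 1.2983600587149315
    [ 494.5 -139.7  144.6] 98.36701835073181
pen_stand side [([255.7, 193.5], 0.97), ([342.2, 291.3], 0.31), ([250.6, 268.1], 0.21)]
pen_stand top [([186.2, 176.4], 0.93)]
    [559.3 233.4  -7.2] 0.9535835497772829
    [ 734.4  236.8 -379. ] 114.70305251611119
pen side [([269.9, 193.0], 0.79), ([254.9, 168.4], 0.7), ([247.4, 155.9], 0.51)]
pen top [([232.8, 170.1], 0.68), ([188.3, 170.7], 0.5), ([138.0, 171.9], 0.47)]
    [565.4 109.3  55.6] 2.6257566900664817
    [538.9 108.9 126.4] 15.17848189934844
    [586.2 226.5  -6.8] 10.609663736511276
    [555.4 218.9  75.6] 4.287909959759262
pen_tip side []
pen_tip top [([267.8, 148.5], 0.55)]
{'time_s': 0.7, 'qpos': array([-77.9,  18.3,  89.6,   0. ,  72. ,  -1.1]), 'qvel': array([-0. , -0.1, -0. ,  0.1,  0.1, -0. ]), 'effort': array([ -0. , -41.2, -23.2,   0.1,   0. ,   0. ]), 'ee_pos': array([ 132.1, -559.6,  228. ]), 'ee_rot': array([180. ,   0. ,  13.3]), 'force': array([-0.3,  0.2, -0.8]), 'torque': array([0., 0., 0.]), 'gripper_force': 0.0, 'gripper_width': 91.24649213931147}
```

View pics/top.png

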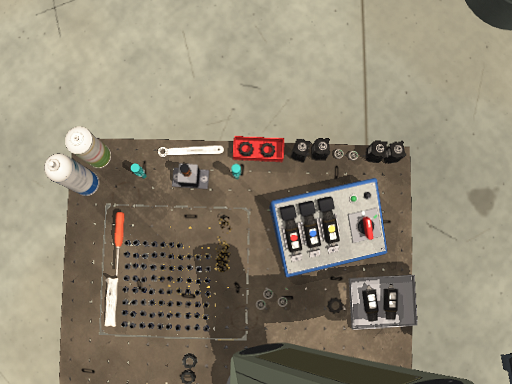

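View pics/a.png

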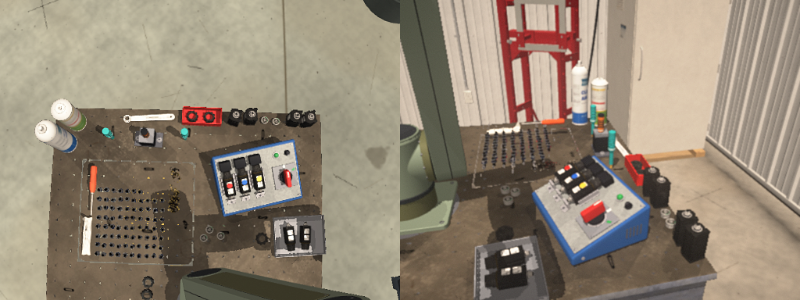

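The top view shows the station at about (330,228), yawed. The blue sticker is on the middle coil at (312,232), the red handle at (367,228), and the orange pen in its black stand at (186,172). Turquoise look-alikes stand at (138,169) and (236,170). Next I move over the switch for a wrist view.

```bash
cat >> h.py <<'E'
from scipy.linalg import expm, logm
np.set_printoptions(precision=2,suppress=True)
def T(Rx,p): M=np.eye(4); M[:3,:3]=Rx; M[:3,3]=p; return M
def Rpanel(yaw,turn=0):  # tool attitude looking square at the panel
    return R.from_euler('ZYZ',[yaw,-20,-turn],degrees=True).as_matrix()@np.diag([1,-1,-1.])
def plan(p,Rt,vmax=40,start=None):
    s=sensors.state(); A=T(Rm(s['ee_rot']),s['ee_pos']) if start is None else start
    B=T(Rt,p); D=np.linalg.inv(A)@B
    n=int(np.ceil(max(np.linalg.norm(D[:3,3])/vmax,R.from_matrix(D[:3,:3]).magnitude()/.12,1)))
    S=expm(logm(D).real/n); print(n,'rows of',np.r_[np.round(S[:3,3]/10,3),np.round(R.from_matrix(S[:3,:3]).as_rotvec(),4)].tolist()); return B
E
python3 - <<'E'
from h import *
Rt=Rpanel(12); n=-Rt[:,2]
plan(np.array([431,-225,85])+n*170-Rt[:,1]*60,Rt)
E
```

```text
12 rows of [2.567, -2.679, 0.27, -0.0003, 0.0291, 0.0018]
```

Call:
{"name": "step_arm", "arguments": {"plan": [2.57,-2.68,0.27,0,0.029,0.002,2.57,-2.68,0.27,0,0.029,0.002,2.57,-2.68,0.27,0,0.029,0.002,2.57,-2.68,0.27,0,0.029,0.002,2.57,-2.68,0.27,0,0.029,0.002], "hand": 5}}

```text
time_s: 1.12
ee_pos: [228.0, -398.4, 221.8]
ee_rot: [-179.9, -8.4, 12.7]
force: [0.8, 0.3, 0.1]
gripper_width: 60.7
gripper_force: 0.0
```

Call:
{"name": "step_arm", "arguments": {"plan": [2.57,-2.68,0.27,0,0.029,0.002,2.57,-2.68,0.27,0,0.029,0.002,2.57,-2.68,0.27,0,0.029,0.002,2.57,-2.68,0.27,0,0.029,0.002,2.57,-2.68,0.27,0,0.029,0.002]}}

```text
time_s: 1.53
ee_pos: [324.4, -239.8, 235.0]
ee_rot: [-179.8, -16.7, 12.1]
force: [0.9, 0.9, -0.3]
gripper_width: 50.3
gripper_force: 0.0
```

Call:
{"name": "step_arm", "arguments": {"plan": [2.57,-2.68,0.27,0,0.029,0.002,2.57,-2.68,0.27,0,0.029,0.002,0,0,0,0,0,0,0,0,0,0,0,0]}}

```text
time_s: 1.87
ee_pos: [362.5, -177.0, 245.7]
ee_rot: [-179.8, -20.0, 12.1]
force: [-0.2, -0.1, 0.2]
gripper_width: 49.6
gripper_force: 0.0
```

```bash
python3 - <<'E'
from h import *
f=viewer.grab_frame('wrist'); save(f,'w1.png'); print(f['position'],f['attitude'],f['fx'],f['cx'],f['cy'],f['k1'],sensors.state()['ee_pos'],sensors.state()['ee_rot'])
for n in ['switch_grip','dot_blue','station']: print(n,[(np.round(d['location'],1).tolist(),round(d['score'],2)) for d in viewer.pinpoint(n,f)[:3]])
E
```

```text
[ 380.39 -173.66  419.05] [-175.71    0.19  -77.77] 307.76325038480456 253.47934689971183 188.98192051308098 -0.08119666528760938 [ 362.27 -178.08  245.5 ] [-179.83  -19.93   11.99]
switch_grip [([311.6, 180.2], 0.97)]
dot_blue [([312.5, 180.1], 0.69), ([181.0, 167.5], 0.45)]
station [([238.5, 172.2], 0.78)]
```

View pics/w1.png

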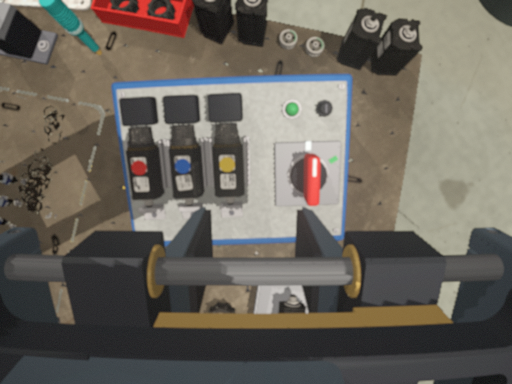

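The wrist view shows stickers at red (139,167), blue (182,167) and yellow (227,164). The red handle is at (312,178), pointing up to the white mark, and the station's corners are at (115,86), (351,75), (133,243) and (344,240).

```bash
python3 - <<'E'
from h import *
from scipy.optimize import least_squares
f=viewer.grab_frame('wrist')
hsv=cv2.cvtColor(f['img'],cv2.COLOR_RGB2HSV)
blue=cv2.inRange(hsv,(105,120,60),(125,255,255))
c,_=cv2.findContours(blue,cv2.RETR_EXTERNAL,cv2.CHAIN_APPROX_NONE)
c=max(c,key=cv2.contourArea); print('outline',cv2.boundingRect(c)); print(cv2.approxPolyDP(cv2.convexHull(c),4,True)[:,0].tolist())
m=blue[150:185,168:196]; mo=cv2.moments(m,True); dot=(168+mo['m10']/mo['m00'],150+mo['m01']/mo['m00']); print('dot',dot,mo['m00'])
red=cv2.inRange(hsv,(0,150,80),(8,255,255))[140:215,290:340]; ys,xs=np.nonzero(red); print('red',xs.min()+290,xs.max()+290,ys.min()+140,ys.max()+140)
C=np.array([[95,135,99],[95,-135,99],[-95,135,30],[-95,-135,30.]]); px=[(115,86),(351,75),(133,243),(344,240)]
def w(v,P): return R.from_euler('z',v[2]).apply(P)+[v[0],v[1],0]
def res(v,idx): return np.concatenate([np.cross(w(v,C[i])-ray(f,px[i])[0],ray(f,px[i])[1]) for i in idx])
for idx in ([0,1],[0,1,2,3]):
    r=least_squares(res,[430,-134,.2],args=(idx,)); print(idx,r.x,np.degrees(r.x[2]),np.abs(r.fun).max())
v=r.x; n=w([0,0,v[2]],np.array([-np.sin(np.radians(20)),0,np.cos(np.radians(20))]))
p0=w(v,np.array([0,0,30+95*np.tan(np.radians(20))]))
Rp=Rpanel(np.degrees(v[2]))
for name,q,h in [('dot',dot,31),('sw',(311.6,180.2),29)]:
    o,d=ray(f,q); x=o+d*((p0+n*h-o)@n)/(d@n); print(name,x,'panel',Rp.T@(x-p0))
E
```

```text
outline (109, 73, 240, 166)
[[348, 75], [339, 237], [124, 185], [110, 83]]
dot (179.41772151898735, 165.5379746835443) 158.0
red 304 317 154 202
[0, 1] [ 423.58 -146.05    0.25] 14.301690103058872 4.8627670499327
[0, 1, 2, 3] [ 427.38 -142.66    0.23] 13.352785998227878 6.876878259058657
dot [411.39 -87.92  96.5 ] panel [  8.17 -56.95 -31.  ]
sw [ 426.09 -229.44   87.69] panel [-12.11  84.14 -29.  ]
```

```bash
python3 - <<'E'
from h import *
from scipy.optimize import least_squares
f=viewer.grab_frame('wrist'); ft=viewer.grab_frame('top'); print(f['position'],f['attitude'])
hsv=cv2.cvtColor(f['img'],cv2.COLOR_RGB2HSV)
blue=cv2.inRange(hsv,(105,120,60),(125,255,255))
c,_=cv2.findContours(blue,cv2.RETR_EXTERNAL,cv2.CHAIN_APPROX_NONE)
c=max(c,key=cv2.contourArea)[:,0]; 
e=[]
for x in range(125,340,5):
    e.append((x,c[c[:,0]==x][:,1].min()))
e=np.array(e); 
# back edge direction: world line at z=99
W=np.array([onz(f,p,99) for p in e.astype(float)]); k=np.polyfit(W[:,1],W[:,0],1); yaw=-np.arctan(k[0]); print('yaw',np.degrees(yaw),'resid',np.std(W[:,0]-np.polyval(k,W[:,1])))
n=R.from_euler('z',yaw).apply([-np.sin(np.radians(20)),0,np.cos(np.radians(20))])
xs=R.from_euler('z',yaw).apply([1,0,0]); pb=W.mean(0) # on back top edge
Rp=Rpanel(np.degrees(yaw))
m=blue[150:185,165:196]; mo=cv2.moments(m,True); dot=(165+mo['m10']/mo['m00'],150+mo['m01']/mo['m00'])
for name,ff,q,h in [('dot',f,dot,31)]+[('sw',f,d['location'],29) for d in viewer.pinpoint('switch_grip',f)[:1]]+[('swtop',ft,d['location'],29) for d in viewer.pinpoint('switch_grip',ft)[:1]]+[('dottop',ft,d['location'],31) for d in viewer.pinpoint('dot_blue',ft)[:1]]:
    o,d=ray(ff,q); x=o+d*((pb+n*h-o)@n)/(d@n); print(name,q,x,'panel',Rp.T@(x-pb))
s=sensors.state(); print(s['ee_pos'],s['ee_rot'])
cv2.imwrite('pics/w2.png',cv2.resize(f['img'][130:215,100:360,::-1],None,fx=3,fy=3,interpolation=cv2.INTER_CUBIC))
E
```

```text
[ 380.09 -176.45  418.42] [-175.76    0.27  -78.11]
yaw 14.163668522033797 resid 0.35670161685605856
dot (179.31677018633542, 165.416149068323) [411.4  -88.07  97.3 ] panel [-90.15 -56.68 -31.  ]
sw [309.2, 178.8] [ 426.89 -226.54   88.3 ] panel [-110.95   81.37  -29.  ]
swtop [369.2, 231.4] [ 419.24 -229.28   85.36] panel [-119.56   82.16  -29.  ]
dottop [312.1, 234.6] [407.92 -87.08  96.16] panel [-93.48 -58.48 -31.  ]
[ 362.04 -178.94  245.09] [-179.74  -19.92   11.77]
```

View pics/w2.png

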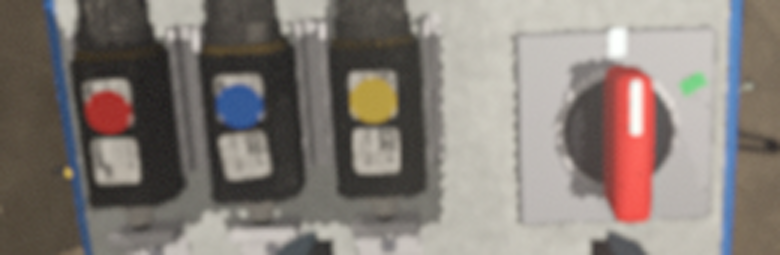

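The blue sticker is on the middle coil and the handle points to the white mark, with the green mark to its right (clockwise). Next is the approach to the handle.

```bash
python3 - <<'E'
from h import *
Rt=Rpanel(14); n=-Rt[:,2]; sw=np.array([424,-227.5,87.3])
B=plan(sw+n*70,Rt); plan(sw+n*5,Rt,start=B)
E
```

```text
3 rows of [-0.231, 2.058, 3.173, 0.0029, 0.0004, -0.0122]
2 rows of [-0.0, 0.0, 3.25, -0.0, 0.0, -0.0]
```

Call:
{"name": "step_arm", "arguments": {"plan": [-0.23,2.06,3.17,0.003,0,-0.012,-0.23,2.06,3.17,0.003,0,-0.012,-0.23,2.06,3.17,0.003,0,-0.012,0,0,0,0,0,0,0,0,0,0,0,0]}}

```text
time_s: 2.78
ee_pos: [400.5, -232.7, 151.4]
ee_rot: [-179.7, -19.8, 13.9]
force: [0.8, 0.5, 0.4]
gripper_width: 50.2
gripper_force: 0.0
```

```bash
python3 - <<'E'
from h import *
f=viewer.grab_frame('wrist'); save(f,'w3.png'); Rt=Rpanel(14); n=-Rt[:,2]; sw=np.array([424,-227.5,87.3])
for d in viewer.pinpoint('switch_grip',f)[:2]:
    o,r=ray(f,d['location']); x=o+r*((sw-o)@n)/(r@n); print(d,x,Rt.T@(x-sw))
s=sensors.state(); print(s['ee_pos'],s['ee_rot']); plan(sw+n*5,Rt)
E
```

```text
{'location': [255.5, 199.2], 'score': 0.98} [ 427.8  -227.12   88.67] [ 4.02  0.55 -0.  ]
[ 401.01 -232.68  154.08] [-180.    -19.97   14.03]
2 rows of [-0.034, 0.027, 3.29, -0.0001, 0.0002, 0.0003]
```

View pics/w3.png

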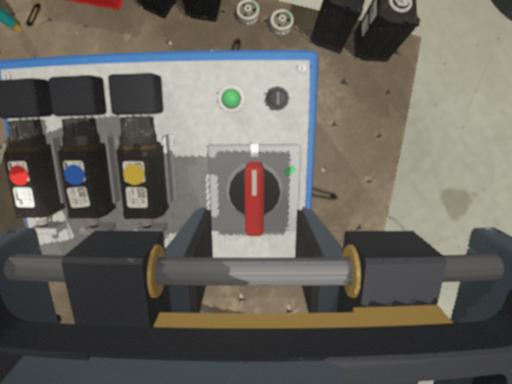

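The handle bar at (255,199) is centred between the fingers and lies parallel to them. The axis is about 4 mm further up the slope than I had it, so I shift, descend and grip.

Call:
{"name": "step_arm", "arguments": {"plan": [0.2,0.04,2.0,0,0,0,0.15,0.03,2.0,0,0,0,0,0,1.6,0,0,0,0,0,0.9,0,0,0,0,0,0,0,0,0]}}

```text
time_s: 3.3
ee_pos: [425.7, -226.4, 93.6]
ee_rot: [-180.0, -19.9, 14.1]
force: [-0.0, -0.5, 0.4]
gripper_width: 50.2
gripper_force: 0.0
```

Call:
{"name": "step_arm", "arguments": {"plan": [0,0,0,0,0,0,0,0,0,0,0,0,0,0,0,0,0,0,0,0,0,0,0,0,0,0,0,0,0,0], "hand": 0.5, "newtons": 25}}

```text
time_s: 3.72
ee_pos: [426.0, -227.5, 94.1]
ee_rot: [180.0, -20.0, 14.0]
force: [0.6, 0.3, 0.4]
gripper_width: 19.4
gripper_force: 0.0
```

Fingers are still closing. I'll finish the close, then turn +60° about tool z.

Call:
{"name": "step_arm", "arguments": {"plan": [0,0,0,0,0,0,0,0,0,0,0,0,0,0,0,0,0,0.06,0,0,0,0,0,0.1,0,0,0,0,0,0.1]}}

```text
time_s: 4.13
ee_pos: [425.6, -226.4, 93.8]
ee_rot: [-174.5, -19.2, -2.0]
force: [-2.1, 4.3, 5.6]
gripper_width: 13.8
gripper_force: 25.0
```

Call:
{"name": "step_arm", "arguments": {"plan": [0,0,0,0,0,0.1,0,0,0,0,0,0.1,0,0,0,0,0,0.1,0,0,0,0,0,0.1,0,0,0,0,0,0.1]}}

```text
time_s: 4.55
ee_pos: [425.7, -226.0, 93.8]
ee_rot: [-165.7, -14.1, -31.6]
force: [-1.3, 4.0, 5.8]
gripper_width: 13.9
gripper_force: 25.0
```

Call:
{"name": "step_arm", "arguments": {"plan": [0,0,0,0,0,0.1,0,0,0,0,0,0.1,0,0,0,0,0,0.08,0,0,0,0,0,0,0,0,0,0,0,0]}}

```text
time_s: 4.97
ee_pos: [425.8, -225.8, 93.9]
ee_rot: [-162.5, -9.8, -47.1]
force: [-0.7, 5.1, 7.0]
gripper_width: 14.1
gripper_force: 25.0
```

```bash
python3 -c "
from h import *
s=sensors.state(); print({k:s[k] for k in('qpos','ee_pos','ee_rot','force','torque')}); Rt=Rpanel(14); print(R.from_matrix(Rt.T@Rm(s['ee_rot'])).as_rotvec())"
```

```text
{'qpos': array([-40.06,  13.53, 122.9 ,  28.93,  35.2 ,  72.9 ]), 'ee_pos': array([ 425.82, -225.8 ,   93.9 ]), 'ee_rot': array([-162.48,   -9.79,  -47.08]), 'force': array([-0.7 ,  5.1 ,  7.04]), 'torque': array([ 1.06, -0.06,  0.24])}
[ 0.   -0.    1.04]
```

Turned 60°. Now I open, retreat and check.

Call:
{"name": "step_arm", "arguments": {"plan": [0,0,0,0,0,0,0,0,0,0,0,0,0,0,0,0,0,0,0,0,0,0,0,0,0,0,-0.5,0,0,0], "hand": 5}}

```text
time_s: 5.38
ee_pos: [423.8, -227.5, 97.5]
ee_rot: [-162.6, -9.8, -47.1]
force: [0.3, 0.0, -0.1]
gripper_width: 44.5
gripper_force: 0.0
```

Call:
{"name": "step_arm", "arguments": {"plan": [0,0,-2,0,0,-0.12,0,0,-3,0,0,-0.12,0,0,-4,0,0,-0.12,0,0,-4,0,0,-0.12,0,0,-4,0,0,-0.12]}}

```text
time_s: 5.8
ee_pos: [366.8, -241.7, 259.8]
ee_rot: [-171.3, -18.0, -12.2]
force: [0.7, -1.3, -0.9]
gripper_width: 49.7
gripper_force: 0.0
```

```bash
python3 - <<'E'
from h import *
f=viewer.grab_frame('wrist'); save(f,'w4.png'); ft=viewer.grab_frame('top'); fs=viewer.grab_frame('side')
print(sensors.state()['qpos'])
# pen axis: orange blob in top and side near the stand
for n,ff,(x0,x1,y0,y1) in [('top',ft,(165,215,150,195)),('side',fs,(235,285,130,210))]:
    h=cv2.cvtColor(ff['img'],cv2.COLOR_RGB2HSV)[y0:y1,x0:x1]; m=cv2.inRange(h,(5,130,80),(18,255,255)); ys,xs=np.nonzero(m); print(n,len(xs),xs.min()+x0 if len(xs) else 0, xs.max()+x0 if len(xs) else 0, ys.min()+y0 if len(ys) else 0, ys.max()+y0 if len(ys) else 0)
a=cv2.resize(ft['img'][140:200,150:260],(800,436),interpolation=cv2.INTER_CUBIC); 
cv2.imwrite('pics/p1.png',np.vstack([cv2.resize(f['img'],(400,300)).repeat(1,1) if False else cv2.resize(np.hstack([f['img'],fs['img']]),(800,300)),cv2.resize(a,(550,300))[:, :].copy() if False else cv2.resize(a,(800,300))])[:,:,::-1])
E
```

```text
[-47.6   -0.84 111.19  20.05  60.95  45.13]
top 12 185 189 170 175
side 127 245 261 149 174
```

View pics/p1.png

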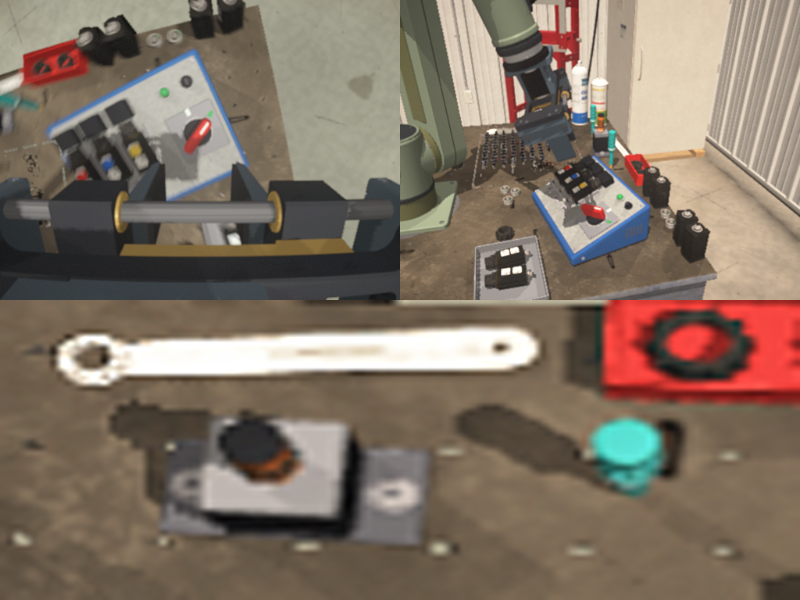

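The switch is on: the bar points at the green mark. In the top frame the pen's cap is at about (185,168) and its shoulder at about (190,173).

```bash
python3 - <<'E'
from h import *
ft=viewer.grab_frame('top'); fs=viewer.grab_frame('side')
print(onz(ft,(185,168),138),onz(ft,(190,173),76))
for b in [(261,174),(247,151),(253,162)]: print(tri([ray(ft,(185+2,170)),ray(fs,b)]))
Rt=R.from_euler('z',20,degrees=True).as_matrix()@np.diag([1,-1,-1.])
plan([500,205,290],Rt)
E
```

```text
[553.99 218.64 138.  ] [553.99 213.71  76.  ]
(array([567.45, 223.8 ,  54.95]), [np.float64(2.014878092911095), np.float64(2.0148780929111325)])
(array([539.97, 216.44, 128.21]), [np.float64(11.189754148873199), np.float64(11.18975414887311)])
(array([551.92, 220.08,  94.02]), [np.float64(5.907270071164214), np.float64(5.907270071164543)])
12 rows of [1.345, -3.704, 0.212, -0.005, -0.0289, -0.045]
```

Call:
{"name": "step_arm", "arguments": {"plan": [1.34,-3.7,0.21,-0.005,-0.029,-0.045,1.34,-3.7,0.21,-0.005,-0.029,-0.045,1.34,-3.7,0.21,-0.005,-0.029,-0.045,1.34,-3.7,0.21,-0.005,-0.029,-0.045,1.34,-3.7,0.21,-0.005,-0.029,-0.045]}}

```text
time_s: 6.47
ee_pos: [450.8, -63.8, 284.5]
ee_rot: [-176.2, -10.8, 1.7]
force: [0.4, 0.2, 0.4]
gripper_width: 50.1
gripper_force: 0.0
```

Call:
{"name": "step_arm", "arguments": {"plan": [1.34,-3.7,0.21,-0.005,-0.029,-0.045,1.34,-3.7,0.21,-0.005,-0.029,-0.045,1.34,-3.7,0.21,-0.005,-0.029,-0.045,1.34,-3.7,0.21,-0.005,-0.029,-0.045,1.34,-3.7,0.21,-0.005,-0.029,-0.045]}}

```text
time_s: 6.88
ee_pos: [493.8, 128.3, 290.5]
ee_rot: [-179.4, -3.0, 15.1]
force: [0.4, -0.7, 0.1]
gripper_width: 49.8
gripper_force: 0.0
```

Call:
{"name": "step_arm", "arguments": {"plan": [1.34,-3.7,0.21,-0.005,-0.029,-0.045,1.34,-3.7,0.21,-0.005,-0.029,-0.045,0,0,0,0,0,0,0,0,0,0,0,0,0,0,0,0,0,0]}}

```text
time_s: 7.3
ee_pos: [498.7, 204.3, 288.2]
ee_rot: [179.9, 0.3, 20.1]
force: [0.8, -0.9, 0.6]
gripper_width: 49.9
gripper_force: 0.0
```

```bash
python3 - <<'E'
from h import *
f=viewer.grab_frame('wrist'); save(f,'w5.png'); s=sensors.state(); print(s['ee_pos'],s['ee_rot'],s['qpos'],f['position'])
for n,z in [('pen',76),('pen_stand',0)]:
    for d in viewer.pinpoint(n,f)[:3]: print(n,d['location'],d['score'],onz(f,d['location'],z))
E
```

```text
[498.85 203.56 288.88] [179.92   0.21  20.04] [21.02 13.26 87.95 -0.08 79.01 91.  ] [571.02 230.88 444.7 ]
pen [346.7, 146.1] 0.73 [561.72 107.01  76.  ]
pen [160.5, 82.9] 0.68 [554.61 338.67  76.  ]
pen [257.5, 117.8] 0.6 [555.39 219.76  76.  ]
pen_stand [256.7, 118.1] 0.64 [551.39 218.39   0.  ]
```

View pics/w5.png

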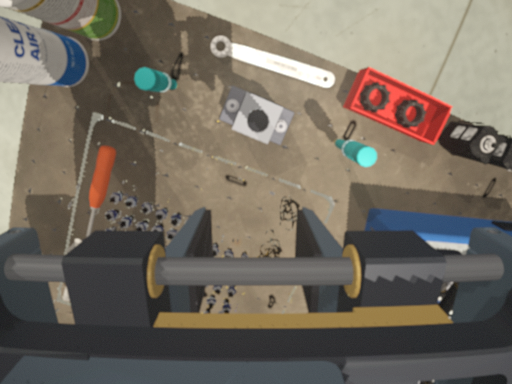

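The pen's cap is at (258,120) in its stand, between the two turquoise look-alikes at (360,152) and (152,79). That puts the pen at (555.5, 219.5).

```bash
python3 - <<'E'
from h import *
f=viewer.grab_frame('wrist'); print(onz(f,(258,120),138))
Rt=R.from_euler('z',20,degrees=True).as_matrix()@np.diag([1,-1,-1.])
plan([555.4,219.6,200],Rt)
E
```

```text
[557.03 219.23 138.  ]
3 rows of [1.95, 0.118, 3.004, 0.0004, 0.0004, -0.0002]
```

Call:
{"name": "step_arm", "arguments": {"plan": [1.96,0.12,3,0,0,0,1.96,0.12,3,0,0,0,1.96,0.12,3,0,0,0,0,0,0,0,0,0,0,0,0,0,0,0]}}

```text
time_s: 7.92
ee_pos: [555.3, 219.8, 198.6]
ee_rot: [179.9, 0.3, 20.0]
force: [-0.1, -0.1, 1.7]
gripper_width: 50.4
gripper_force: 0.0
```

```bash
python3 - <<'E'
from h import *
f=viewer.grab_frame('wrist'); s=sensors.state(); print(s['ee_pos'],s['ee_rot'])
for d in viewer.pinpoint('pen',f)[:4]: print(d['location'],d['score'],onz(f,d['location'],76))
cv2.imwrite('pics/w6.png',f['img'][:260,:,::-1])
E
```

```text
[555.77 220.22 200.59] [179.95   0.08  20.  ]
[132.6, 142.3] 0.84 [556.62 338.07  76.  ]
[364.6, 215.6] 0.81 [564.61 107.27  76.  ]
[249.9, 187.7] 0.65 [552.81 222.3   76.  ]
```

View pics/w6.png

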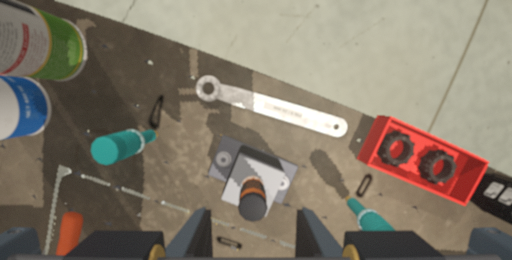

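The pen cap at (253,205) lies on the jaws' centre line. I descend and grip.

Call:
{"name": "step_arm", "arguments": {"plan": [0,0,3,0,0,0,0,0,3,0,0,0,0,0,2,0,0,0,0,0,1.1,0,0,0,0,0,0,0,0,0]}}

```text
time_s: 8.43
ee_pos: [554.8, 220.5, 108.8]
ee_rot: [179.9, 0.2, 20.1]
force: [-0.5, 0.1, 0.4]
gripper_width: 50.1
gripper_force: 0.0
```

Call:
{"name": "step_arm", "arguments": {"plan": [0,0,0,0,0,0,0,0,0,0,0,0,0,0,0,0,0,0,0,0,0,0,0,0,0,0,0,0,0,0], "hand": 1, "newtons": 25}}

```text
time_s: 8.85
ee_pos: [556.4, 221.2, 110.3]
ee_rot: [179.9, -0.1, 20.1]
force: [0.0, -0.2, 2.9]
gripper_width: 22.0
gripper_force: 25.0
```

Call:
{"name": "step_arm", "arguments": {"plan": [0,0,0,0,0,0,0,0,0,0,0,0,0,0,0,0,0,0,0,0,0,0,0,0]}}

```text
time_s: 9.18
ee_pos: [556.4, 221.2, 110.3]
ee_rot: [179.9, -0.1, 20.1]
force: [-0.2, -0.7, 6.3]
gripper_width: 21.7
gripper_force: 25.0
```

```bash
python3 - <<'E'
from h import *
s=sensors.state(); print({k:s[k] for k in('ee_pos','ee_rot','force','torque','gripper_width','gripper_force')})
E
```

```text
{'ee_pos': array([556.44, 221.25, 110.29]), 'ee_rot': array([179.94,  -0.06,  20.09]), 'force': array([-0.23, -0.67,  6.35]), 'torque': array([-0.09,  0.08,  0.01]), 'gripper_width': 21.704515731310718, 'gripper_force': 25.00016748905182}
```

The pen is gripped. I lift straight up.

Call:
{"name": "step_arm", "arguments": {"plan": [0,0,-1.5,0,0,0,0,0,-2.5,0,0,0,0,0,-2.5,0,0,0,0,0,-3,0,0,0,0,0,-3,0,0,0]}}

```text
time_s: 9.6
ee_pos: [555.3, 221.0, 234.6]
ee_rot: [180.0, 0.2, 20.1]
force: [0.8, 0.6, -0.5]
gripper_width: 21.9
gripper_force: 25.0
```

```bash
python3 - <<'E'
from h import *
s=sensors.state(); print(s['ee_pos'],s['gripper_width'],s['gripper_force'],s['force'])
Rt=Rpanel(14); n=-Rt[:,2]; dot=np.array([411,-87.8,97])
B=plan(s['ee_pos']+np.array([-60,-120,50]),Rm(s['ee_rot']),30)
plan(dot+n*(98+60),Rt,25,start=B)
E
```

```text
[555.25 221.   234.59] 21.88140957323532 24.997548758983612 [ 0.8   0.57 -0.48]
5 rows of [-1.954, 1.843, -0.993, -0.0, -0.0, -0.0]
10 rows of [-1.956, 1.517, 0.097, -0.0018, 0.0352, 0.0105]
```

Call:
{"name": "step_arm", "arguments": {"plan": [-1.95,1.84,-1,0,0,0,-1.95,1.84,-1,0,0,0,-1.95,1.84,-1,0,0,0,-1.95,1.84,-1,0,0,0,-1.95,1.84,-1,0,0,0]}}

```text
time_s: 10.02
ee_pos: [494.9, 100.4, 284.3]
ee_rot: [180.0, 0.1, 20.1]
force: [-0.4, -0.6, -0.7]
gripper_width: 21.6
gripper_force: 25.0
```

Call:
{"name": "step_arm", "arguments": {"plan": [-1.96,1.52,0.1,-0.002,0.035,0.01,-1.96,1.52,0.1,-0.002,0.035,0.01,-1.96,1.52,0.1,-0.002,0.035,0.01,-1.96,1.52,0.1,-0.002,0.035,0.01,-1.96,1.52,0.1,-0.002,0.035,0.01]}}

```text
time_s: 10.43
ee_pos: [427.5, -2.9, 272.6]
ee_rot: [179.6, -10.1, 17.3]
force: [0.8, -1.0, -0.5]
gripper_width: 21.3
gripper_force: 25.0
```

Call:
{"name": "step_arm", "arguments": {"plan": [-1.96,1.52,0.1,-0.002,0.035,0.011,-1.96,1.52,0.1,-0.002,0.035,0.011,-1.96,1.52,0.1,-0.002,0.035,0.011,-1.96,1.52,0.1,-0.002,0.035,0.011,-1.96,1.52,0.1,-0.002,0.035,0.011]}}

```text
time_s: 10.85
ee_pos: [358.2, -101.5, 244.5]
ee_rot: [179.8, -20.1, 14.1]
force: [0.1, -0.3, -0.7]
gripper_width: 21.5
gripper_force: 25.0
```

Call:
{"name": "step_arm", "arguments": {"plan": [0,0,0,0,0,0,0,0,0,0,0,0,0,0,0,0,0,0]}}

```text
time_s: 11.1
ee_pos: [359.6, -101.1, 245.0]
ee_rot: [179.9, -20.0, 14.0]
force: [-0.6, 0.7, -0.4]
gripper_width: 21.6
gripper_force: 25.0
```

```bash
python3 - <<'E'
from h import *
f=viewer.grab_frame('wrist'); fs=viewer.grab_frame('side'); ft=viewer.grab_frame('top'); s=sensors.state(); print(s['ee_pos'],s['ee_rot'],s['qpos'],s['gripper_width'],s['force'])
Rt=Rm(s['ee_rot'])
for nm in ['pen_tip','dot_blue','pen']:
    for c,ff in (('w',f),('s',fs),('t',ft)):
        for d in viewer.pinpoint(nm,ff)[:2]: print(nm,c,np.round(d['location'],1),round(d['score'],2))
a=cv2.resize(f['img'],(400,300)); c=cv2.resize(fs['img'][130:310,150:310],(400,450)); t=cv2.resize(ft['img'][185:285,260:395],(400,300))
cv2.imwrite('pics/d1.png',np.hstack([np.vstack([a,t]),cv2.copyMakeBorder(c,0,150,0,0,cv2.BORDER_CONSTANT)])[:,:,::-1])
E
```

```text
[ 360.15 -100.28  245.08] [179.87 -20.05  14.2 ] [-28.91  -9.3  120.92  16.6   54.53  38.89] 21.820029013247048 [ 0.54  0.4  -1.01]
pen_tip w [152.   56.2] 0.46
pen_tip w [ 6.8 32.9] 0.37
pen_tip s [246.3 267.7] 0.63
pen_tip s [211. 207.] 0.48
pen_tip t [338.2 152.9] 0.24
dot_blue w [180.  11.] 0.74
dot_blue w [256.  177.7] 0.56
dot_blue s [221.1 227.2] 0.6
dot_blue t [313.5 232.6] 0.54
pen w [137.4  31.2] 0.9
pen w [252.3 225. ] 0.66
pen s [267.3 194.2] 0.72
pen s [247.1 155. ] 0.68
pen t [138.9 173.1] 0.68
pen t [234.1 168.1] 0.63
```

View pics/d1.png

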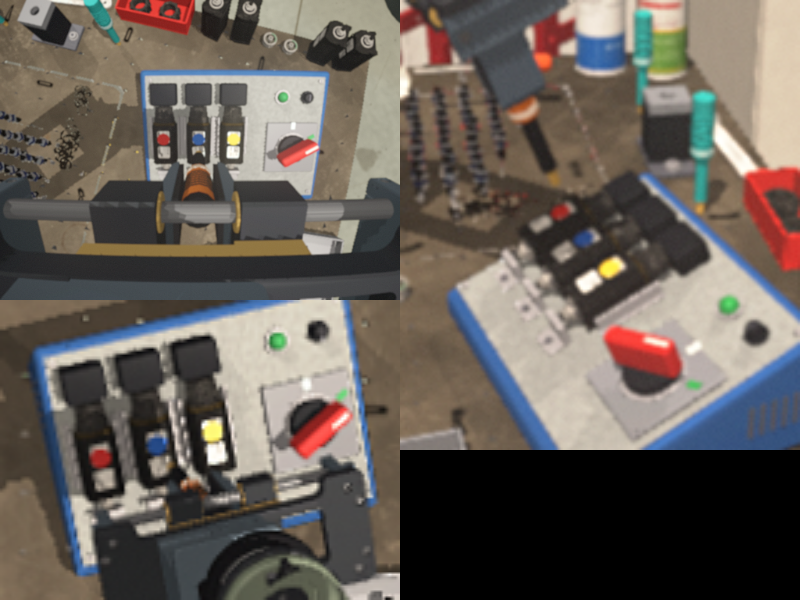

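The side crop shows the nose at about (212,203) in the frame, above the coils. The blue sticker is visible in all three cameras and the switch is still on. Next I compare tip and dot in the same cameras.

```bash
cat >> h.py <<'E'
def proj(f,P):
    K=np.array([[f['fx'],0,f['cx']],[0,f['fy'],f['cy']],[0,0,1]]); A=Rm(f['attitude']).T
    return cv2.projectPoints(np.array([P],float),cv2.Rodrigues(A)[0],-A@np.array(f['position'],float),K,np.array([f['k1'],0,0,0,0.]))[0][0,0]
def bluedot(f,guess,r=9):
    x,y=np.round(guess).astype(int); h=cv2.cvtColor(f['img'],cv2.COLOR_RGB2HSV)[y-r:y+r+1,x-r:x+r+1]
    m=cv2.inRange(h,(105,110,60),(125,255,255)); mo=cv2.moments(m,True); return (x-r+mo['m10']/mo['m00'],y-r+mo['m01']/mo['m00']),mo['m00']
E
python3 - <<'E'
from h import *
F={n:viewer.grab_frame(n) for n in('side','top','wrist')}; s=sensors.state(); Rt=Rm(s['ee_rot']); p=s['ee_pos']
dot=np.array([411,-87.8,97]); tip=p+Rt[:,2]*98.3; rs={}
for n,f in F.items():
    c,a=bluedot(f,proj(f,dot)); rs[n]=ray(f,c); print(n,'dot seen',np.round(c,1),a,'exp',proj(f,dot),'tip exp',proj(f,tip))
for k in (['side','top'],['side','wrist'],['side','top','wrist']): x,e=tri([rs[i] for i in k]); print(k,x,np.array(e),'rel tip, tool axes',Rt.T@(x-tip))
f=F['side']; cv2.imwrite('pics/s2.png',cv2.resize(f['img'][165:240,180:260,::-1],None,fx=8,fy=8,interpolation=cv2.INTER_CUBIC))
E
```

```text
side dot seen [222.6 225.1] 33.0 exp [222.29 225.88] tip exp [212.2  202.98]
top dot seen [312.5 233.3] 34.0 exp [312.46 233.3 ] tip exp [317.89 240.01]
wrist dot seen [253.6 178.3] 156.0 exp [253.02 178.63] tip exp [253.64 194.3 ]
['side', 'top'] [411.31 -87.81  98.63] [0.4 0.4] rel tip, tool axes [ 0.41 -0.59 57.34]
['side', 'wrist'] [411.45 -88.41  98.99] [0.16 0.16] rel tip, tool axes [ 0.52  0.02 57.  ]
['side', 'top', 'wrist'] [411.29 -88.08  98.73] [0.38 0.51 0.31] rel tip, tool axes [ 0.37 -0.33 57.22]
```

View pics/s2.png

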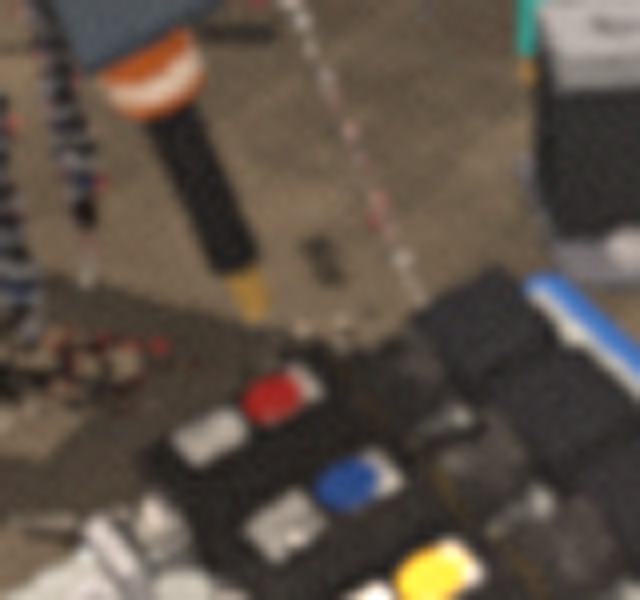

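The nose tip shows at (212.2,205), about 2 px further along than predicted, so the pen may sit about 3 mm lower in the jaws. It lines up with the sticker laterally. I take a force baseline, then approach.

Call:
{"name": "step_arm", "arguments": {"plan": [0.03,-0.02,1.5,0,0,0,0,0,1.5,0,0,0,0,0,1.2,0,0,0,0,0,0.6,0,0,0,0,0,0,0,0,0]}}

```text
time_s: 12.27
ee_pos: [375.0, -96.5, 198.6]
ee_rot: [180.0, -19.9, 14.0]
force: [0.3, 0.2, -0.8]
gripper_width: 21.4
gripper_force: 25.0
```

```bash
cat >> h.py <<'E'
def meas(k=10):
    L=[]
    for i in range(k):
        f=viewer.grab_frame('side'); s=sensors.state(); L.append(np.r_[s['force'],s['ee_pos']])
    L=np.array(L); Rt=Rm(s['ee_rot']); print('force in tool',Rt.T@L[:,:3].mean(0),'sem',L[:,:3].std(0)/k**.5,'pos',L[:,3:].mean(0),s['ee_rot'],s['gripper_width'],s['time_s']); return f,L[:,3:].mean(0),Rt
E
python3 - <<'E'
from h import *
f,p,Rt=meas(20)
dot=np.array([411.3,-88.1,98.5]); t=Rt.T@(dot-p); print('dot in tool',t)
for L in (60,95,98.3,102): print(L,proj(f,p+Rt[:,2]*L))
w=viewer.grab_frame('wrist')
a=cv2.resize(f['img'][165:240,180:260,::-1],(600,563),interpolation=cv2.INTER_CUBIC)
cv2.imwrite('pics/s3.png',a)
E
```

```text
force in tool [-0.21 -0.23  0.7 ] sem [0.1  0.14 0.11] pos [375.57 -97.02 199.99] [179.88 -20.03  14.04] 21.386165175121562 13.2667
dot in tool [ -0.17  -0.21 107.97]
60 [214.13 206.66]
95 [220.34 220.37]
98.3 [220.91 221.63]
102 [221.55 223.03]
```

View pics/s3.png

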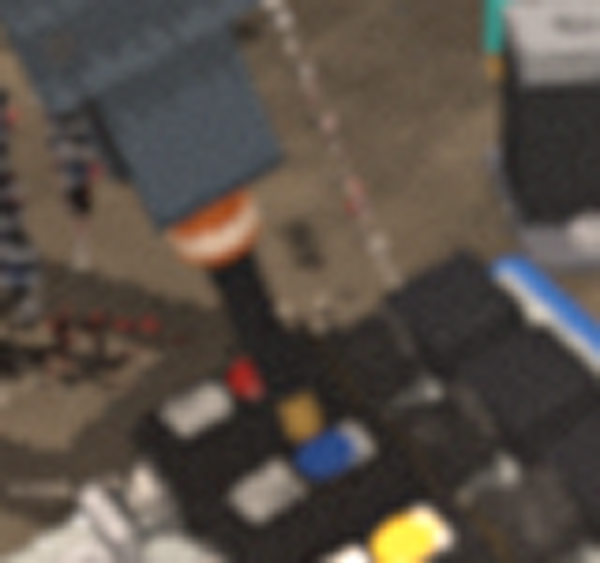

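The nose tip at (220.7,223.2) is about 5–6 mm from the sticker centre. I advance in small steps and watch the force, with the free baseline at +0.7 N along tool z.

Call:
{"name": "step_arm", "arguments": {"plan": [0,0,0.3,0,0,0,0,0,0.3,0,0,0,0,0,0.1,0,0,0,0,0,0,0,0,0,0,0,0,0,0,0]}}

```text
time_s: 13.73
ee_pos: [377.8, -96.3, 193.0]
ee_rot: [179.9, -20.0, 14.0]
force: [0.4, 0.1, -0.2]
gripper_width: 21.3
gripper_force: 25.0
```

```bash
python3 -c "
from h import *
meas(25)"
```

```text
force in tool [-0.39 -0.03  0.63] sem [0.11 0.11 0.12] pos [377.83 -96.37 193.18] [179.88 -20.03  14.04] 21.657476651924664 14.9833
```

Call:
{"name": "step_arm", "arguments": {"plan": [0,0,0.1,0,0,0,0,0,0.1,0,0,0,0,0,0,0,0,0,0,0,0,0,0,0]}}

```text
time_s: 15.32
ee_pos: [378.4, -96.2, 191.2]
ee_rot: [179.9, -20.0, 14.0]
force: [0.4, -0.0, -0.6]
gripper_width: 21.7
gripper_force: 25.0
```

```bash
python3 -c "
from h import *
meas(25)"
```

```text
force in tool [-0.34  0.02  0.69] sem [0.1  0.11 0.09] pos [378.48 -96.21 191.28] [179.88 -20.03  14.04] 21.274836140581797 16.5667
```

Call:
{"name": "step_arm", "arguments": {"plan": [0,0,0.1,0,0,0,0,0,0.1,0,0,0,0,0,0,0,0,0,0,0,0,0,0,0]}}

```text
time_s: 16.9
ee_pos: [379.3, -96.1, 189.5]
ee_rot: [179.9, -20.0, 14.0]
force: [-0.6, -0.5, 0.2]
gripper_width: 21.6
gripper_force: 25.0
```

```bash
python3 -c "
from h import *
meas(15)"
```

```text
force in tool [ 0.2   0.05 -0.35] sem [0.12 0.1  0.09] pos [379.21 -96.09 189.47] [179.87 -20.04  14.04] 21.653311801272388 17.65
```

Call:
{"name": "step_arm", "arguments": {"plan": [0,0,0.1,0,0,0,0,0,0.1,0,0,0,0,0,0,0,0,0,0,0,0,0,0,0]}}

```text
time_s: 17.98
ee_pos: [379.9, -95.9, 187.5]
ee_rot: [179.9, -20.0, 14.0]
force: [-0.5, -1.0, 0.9]
gripper_width: 21.6
gripper_force: 25.0
```

```bash
python3 -c "
from h import *
meas(25)"
```

```text
force in tool [ 0.06  0.25 -1.05] sem [0.08 0.09 0.1 ] pos [379.85 -95.9  187.55] [179.88 -20.04  14.04] 21.38829759174823 19.2333
```

Contact. The force change of 1.73 N means about 2.9 mm of nose travel, so I need about 1.1 mm more.

Call:
{"name": "step_arm", "arguments": {"plan": [0,0,0.11,0,0,0,0,0,0,0,0,0,0,0,0,0,0,0,0,0,0,0,0,0]}}

```text
time_s: 19.57
ee_pos: [380.2, -95.8, 186.5]
ee_rot: [179.9, -20.0, 14.0]
force: [-1.1, -0.7, 2.1]
gripper_width: 21.8
gripper_force: 25.0
```

```bash
python3 - <<'E'
from h import *
f,p,Rt=meas(25)
dot=np.array([411.3,-88.1,98.5]); print('dot in tool',Rt.T@(dot-p))
t=viewer.grab_frame('top'); w=viewer.grab_frame('wrist')
a=cv2.resize(f['img'][190:240,190:270],(400,250),interpolation=cv2.INTER_CUBIC); b=cv2.resize(w['img'][130:230,190:330],(400,286),interpolation=cv2.INTER_CUBIC); c=cv2.resize(f['img'][180:290,200:330],(400,338),interpolation=cv2.INTER_CUBIC)
A=np.vstack([a,b]); cv2.imwrite('pics/e.png',np.hstack([A,cv2.copyMakeBorder(c,0,A.shape[0]-338,0,0,cv2.BORDER_CONSTANT)])[:,:,::-1])
E
```

```text
force in tool [ 0.22  0.7  -1.44] sem [0.09 0.09 0.11] pos [380.19 -95.8  186.51] [179.88 -20.03  14.04] 21.373952968061705 20.8167
dot in tool [-0.04 -0.12 93.66]
```

View pics/e.png

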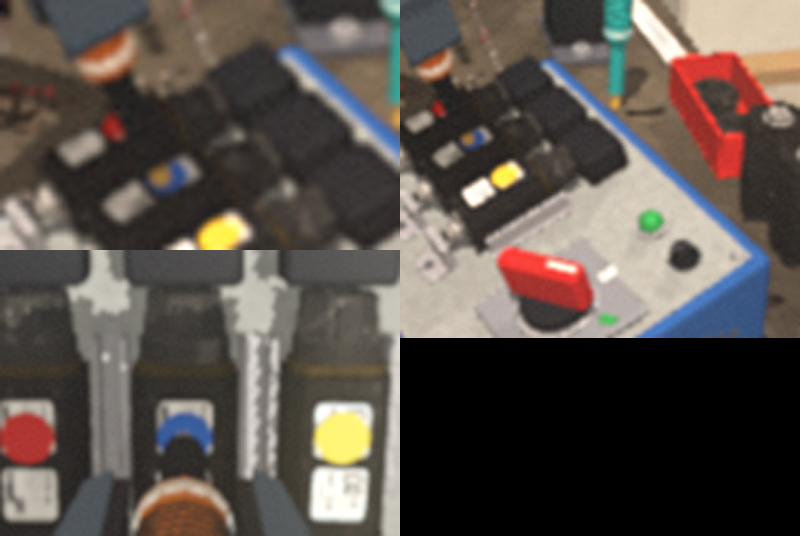

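The brass nose is on the blue sticker, laterally centred in the wrist view and about 2 mm low on the slope in the side view. The switch is still on. I'll lift, shift 2 mm up the slope and set it down again.

Call:
{"name": "step_arm", "arguments": {"plan": [0,0,-0.7,0,0,0,0.2,0,0,0,0,0,0,0,0.4,0,0,0,0,0,0.2,0,0,0,0,0,0.1,0,0,0]}}

```text
time_s: 21.33
ee_pos: [382.4, -95.4, 187.1]
ee_rot: [179.9, -20.1, 14.0]
force: [-0.1, -0.5, 2.2]
gripper_width: 21.7
gripper_force: 25.0
```

Call:
{"name": "step_arm", "arguments": {"plan": [0,0,0,0,0,0,0,0,0,0,0,0,0,0,0,0,0,0]}}

```text
time_s: 21.58
ee_pos: [382.3, -95.4, 187.4]
ee_rot: [179.9, -20.1, 14.0]
force: [-0.5, -0.4, 0.8]
gripper_width: 21.4
gripper_force: 25.0
```

```bash
python3 - <<'E'
from h import *
f,p,Rt=meas(30)
h=cv2.cvtColor(f['img'],cv2.COLOR_RGB2HSV)[215:235,212:235]
for n,lo,hi in (('blue',(100,90,40),(128,255,255)),('brass',(10,70,60),(28,255,255))):
    ys,xs=np.nonzero(cv2.inRange(h,lo,hi)); print(n,len(xs),xs.mean()+212 if len(xs) else 0,ys.mean()+215 if len(xs) else 0,ys.max()+215 if len(xs) else 0)
E
```

```text
force in tool [ 1.24  0.77 -1.32] sem [0.1 0.1 0.1] pos [382.06 -95.38 187.23] [179.88 -20.03  14.04] 21.91544555130695 23.0833
blue 17 222.47058823529412 226.41176470588235 228
brass 21 226.8095238095238 227.76190476190476 234
```

The force change of 2.0 N is about half travel, but a 1.2 N sideways force remains. I re-seat the nose cleanly with a full lift, settle and straight press.

Call:
{"name": "step_arm", "arguments": {"plan": [0,0,-0.5,0,0,0,0,0,-0.5,0,0,0,0,0,0,0,0,0,0,0,0,0,0,0,0,0,0,0,0,0]}}

```text
time_s: 23.5
ee_pos: [378.2, -95.9, 196.3]
ee_rot: [179.9, -20.0, 14.0]
force: [0.6, -0.6, -0.2]
gripper_width: 21.7
gripper_force: 25.0
```

Call:
{"name": "step_arm", "arguments": {"plan": [0,0,0.4,0,0,0,0,0,0.2,0,0,0,0,0,0.2,0,0,0,0,0,0.1,0,0,0,0,0,0.1,0,0,0]}}

```text
time_s: 23.92
ee_pos: [381.9, -95.2, 186.9]
ee_rot: [179.9, -20.0, 14.0]
force: [-1.9, -0.0, 0.8]
gripper_width: 21.5
gripper_force: 25.0
```

Call:
{"name": "step_arm", "arguments": {"plan": [0,0,0,0,0,0,0,0,0,0,0,0,0,0,0,0,0,0]}}

```text
time_s: 24.17
ee_pos: [381.8, -95.3, 187.1]
ee_rot: [179.9, -20.0, 14.0]
force: [-2.1, 0.2, 0.4]
gripper_width: 21.5
gripper_force: 25.0
```

```bash
python3 -c "
from h import *
meas(30)"
```

```text
Traceback (most recent call last):
  File "h.py", line 36, in meas
    f=viewer.grab_frame('side'); s=sensors.state(); L.append(np.r_[s['force'],s['ee_pos']])
ValueError: 200 camera calls are used up
```

The camera calls are used up, so I take the force readings from still rows.

Call:
{"name": "step_arm", "arguments": {"plan": [0,0,0,0,0,0]}}

```text
time_s: 24.8
ee_pos: [381.9, -95.3, 187.1]
ee_rot: [179.9, -20.0, 14.0]
force: [-0.9, 1.2, 1.2]
gripper_width: 21.7
gripper_force: 25.0
```

Call:
{"name": "step_arm", "arguments": {"plan": [0,0,0,0,0,0]}}

```text
time_s: 24.88
ee_pos: [381.9, -95.3, 187.1]
ee_rot: [179.9, -20.0, 14.0]
force: [-2.2, 0.4, 0.9]
gripper_width: 21.1
gripper_force: 25.0
```

Call:
{"name": "step_arm", "arguments": {"plan": [0,0,0,0,0,0]}}

```text
time_s: 24.97
ee_pos: [381.9, -95.3, 187.1]
ee_rot: [179.9, -20.0, 14.0]
force: [-2.8, -0.5, 0.4]
gripper_width: 21.8
gripper_force: 25.0
```

Call:
{"name": "step_arm", "arguments": {"plan": [0,0,0,0,0,0]}}

```text
time_s: 25.05
ee_pos: [381.9, -95.3, 187.1]
ee_rot: [179.9, -20.0, 14.0]
force: [-0.4, 1.4, 0.4]
gripper_width: 22.0
gripper_force: 25.0
```

Call:
{"name": "step_arm", "arguments": {"plan": [0,0,0,0,0,0]}}

```text
time_s: 25.13
ee_pos: [381.9, -95.3, 187.1]
ee_rot: [179.9, -20.0, 14.0]
force: [-1.7, 0.9, 1.3]
gripper_width: 21.7
gripper_force: 25.0
```

Call:
{"name": "step_arm", "arguments": {"plan": [0,0,0,0,0,0]}}

```text
time_s: 25.22
ee_pos: [381.9, -95.3, 187.1]
ee_rot: [179.9, -20.0, 14.0]
force: [-2.2, 0.4, 1.2]
gripper_width: 21.6
gripper_force: 25.0
```

Call:
{"name": "step_arm", "arguments": {"plan": [0,0,0,0,0,0]}}

```text
time_s: 25.3
ee_pos: [381.9, -95.3, 187.1]
ee_rot: [179.9, -20.0, 14.0]
force: [-2.2, 0.6, 0.3]
gripper_width: 21.7
gripper_force: 25.0
```

Call:
{"name": "step_arm", "arguments": {"plan": [0,0,0,0,0,0]}}

```text
time_s: 25.38
ee_pos: [382.0, -95.3, 187.2]
ee_rot: [179.9, -20.0, 14.0]
force: [-1.8, 0.6, 0.6]
gripper_width: 21.2
gripper_force: 25.0
```

Depth matches the earlier half-travel press (about 2.0–2.1 N along the axis) and the pose is still, so I hand in.

```bash
python3 -c "
from workcell import env
print(env.job_done())"
```

```text
the job is handed in; nothing more can be done
None
```

I handed the job in at about 25 s with the switch on at the green mark and the pen held square on the blue sticker, nose in about 4 mm judging by force. No picture after the last 2 mm shift and re-press confirms the final contact point (the 200 camera calls ran out), about 1 N of sideways force remained on the nose, and I viewed 12 pictures, over the limit of 10.

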